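Roll two piston pins up a sloped gutter to the stop

TASK

Push the two piston pins with the fingertips up their gutters of the dark grey rack, one in each gutter, over the crest and against the stop at the high end, so that both stay there and do not roll back. Only push them: do not pick up or lift a pin off its gutter, and leave the loose parts round the rack where they are.

Things in the scene. Friction and masses are not known exactly. Their poses are not given: they have to be found in the camera images.
- pin_rack: Fixed dark grey steel rack, 150 mm wide, 46 mm tall, with two straight gutters side by side. Origin: centre of its underside, on the worktop. x points up the gutters from the low foot to the stop, y to the left seen from the foot, z up. Gutter centre lines at y = +36 and -36 mm; each 66 mm wide between 6 mm cheeks 10 mm high above the gutter floor. Base plate from x = -95 to 95 mm.
- crest (a point): Middle of the crest, on the floor (rack x = 45 mm, y = 0, height 34 mm). x points up the 8 degree slope, y as the rack's y, z square to the slope; a pin on the slope has its middle at z = 13 mm. Beyond it the floor dips at 12 degrees to the upright stop (face at rack x = 79 mm, floor there 26.8 mm, top 46 mm): a pin past the crest rolls to the stop and stays; short of it, it rolls back.
- foot (a point): Low end of the slope, on the floor midway between the gutters (rack x = -85 mm, y = 0, height 15.7 mm). From here the floor rises at 8 degrees to the crest. Each gutter is closed here by two corner lugs, 11 mm wide, 8 mm high, 6 mm thick (rack x = -91 to -85 mm), with a 44 mm gap between them through which a fingertip gets behind the pin. The floor ends at x = -93 mm.
- pin_left_mid (a point): Middle of the left piston pin (rack y = +36 mm side): plain pale steel cylinder, ground smooth and oily, 26 mm diameter, 60 mm long, 0.10 to 0.16 kg, lying across its gutter, free to roll. It starts at the foot against the lugs, its middle near rack x = -75 mm. Best pushed from the foot side a little below its middle, the fingertip 5 to 10 mm above the floor.
- pin_right_mid (a point): Middle of the right piston pin (rack y = -36 mm side), the same part as the left one.
- pin_left: The left piston pin; origin at the centre of one end face, its z axis along the pin, 60 mm to the other end.
- pin_right: The right piston pin; origin at the centre of one end face, its z axis along the pin.
- seat_left (a point): Where the middle of the left pin lies when it rests against the stop (rack x = 66 mm, y = +36 mm, height 42.8 mm).
- seat_right (a point): The same for the right pin (rack y = -36 mm).
- core_plug: Loose pressed core plug lying beside the rack on its right, 58 mm diameter, 20 mm high. Origin: centre of its underside. Leave alone.
- bolt: Loose hexagon bolt standing on its head beside the rack on its right, 68 mm tall, head 23 mm. Origin: centre of its underside. Leave alone.
- bush: Loose bronze bush standing on the worktop beyond the stop end, 30 mm diameter, 22 mm high. Origin: centre of its underside. Leave alone.
Not all that is in view belongs to the job. What is shaped like the pin_left but red is not meant.

How it is judged (in metres and radians):
At the end, for the whole second after the job is handed in: The middle of each pin is within 8 mm of its seat point, the pin lies across its gutter within 0.12 rad of square, and it is at rest (below 20 mm/s) (distance between pin_left_mid and seat_left below 0.008 m and angle between the z axis of each of pin_left, pin_right and the y axis of pin_rack, either way round below 0.12 rad and linear speed of each of pin_left, pin_right below 0.02 m/s and distance between pin_right_mid and seat_right below 0.008 m); the robot touches nothing.
It fails at once if the left pin is lifted more than 10 mm off its gutter floor (z of pin_left_mid in the frame of crest above 0.023 m).
It fails at once if the right pin is lifted more than 10 mm off its gutter floor (z of pin_right_mid in the frame of crest above 0.023 m).
It fails at once if the core plug is moved more than 15 mm (distance of core_plug from where it was at the start of the episode above 0.015 m).
It fails at once if the bolt is moved more than 15 mm (distance of bolt from where it was at the start of the episode above 0.015 m).
It fails at once if the bush is moved more than 15 mm (distance of bush from where it was at the start of the episode above 0.015 m).
It also fails if it takes over 51 s, if anything falls off the work surface, if the arm or the gripper's body presses on something with over 40 N, if the wrist force passes 120 N, or if a joint passes its speed limit or range.

ROBOT

A 7-joint arm with a two-finger parallel gripper is mounted at the origin on a cart in front of the work surface, level with it; the furniture and walls round the work are solid. World frame = base frame: x ahead of the robot, y to its left, z up, the work surface at z = 0. Lengths are in m, angles in degrees, forces in N, time in s.
With the tool pointing down it reaches from about 0.425 to 0.875 m from the base axis. Payload 4.7 kg.
Tool frame: the origin (TCP) lies on the mounting face of the last link; the fingertips stand 182 mm ahead of it and the grasp point (between the pads) lies 164 mm ahead of it; z points along the fingers, y is the direction in which the jaws open and shut (so a half turn about z gives the same grasp; the last joint's range is limited). The gripper opens to 87 mm and grips with 3 to 60 N. Pads are 19 mm wide; open, the fingers measure 117 mm over their backs; the gripper's body (75 mm by 190 mm) begins 51 mm behind the grasp point.
Start: joints at [-65.426, 18.392, -4.016, 83.108, 1.295, 78.541, -3.26], TCP at [0.262, 0.595, 0.405] pointing down, gripper open.
Joint ranges: [-163.93, 163.93], [-17.29, 119.83], [-79.2, 71.16], [3.27, 140.29], [-89.18, 269.18], [5.43, 117.66], [-154.24, 154.24]. Speed limits (degrees/s): [147.25, 147.25, 180, 180, 180, 180, 180].

INTERFACE

Orientations are given as [roll, pitch, yaw] about the fixed x, y, z axes, in that order (R = Rz(yaw) Ry(pitch) Rx(roll)).
In Python, from cell import env, optics, job gives the robot as it stands.
- The arm moves only by the tool apply_moves, never from a script. Its argument "plan" is a list of rows, each a list of 2 entries, a list of its own where there are three numbers: the shift along the tool's x, y, z in cm, then the turn about the tool's z in degrees. A call has 1 to 20 rows; each row shifts and turns the commanded pose from where the row before left it, along the tool's axes as they then stand; what a row does not reach is not made up. A row lasts 1/12 s, in which the tool goes at most 41.7 mm and 7.16 degrees, less where a joint would pass 70% of its speed; a pose out of reach is approached as far as the arm can. A call is refused whole if a number of a shift passes 4.17 or a number of a turn 7.16, either way. A call with a gripper value outside its range is refused whole. "gripper" is the opening, from -1 (shut) to 1 (fully open), set as the call begins (left out, the last holds). The fingers move at their own pace and stop on an object; "force" is the grip in N (left out, the last holds). Time passes only in rows, so rows that do not move let the fingers close. It gives the time, the measured TCP pose, the force and the opening at its end, in the units of the state.
- env.get_obs(): the state, without advancing time (a new reading comes with each control period).
- optics.read_camera(name): name is "side" or "top" or "wrist"; returns (picture, depth): 420x560x3 uint8, red, green, blue; 420x560 float32, m along the optical axis (not along the pixel's ray), 0 where there is no reading.
- optics.camera_info(name): a dict with "fx", "fy", "cx", "cy" (pixels), "k1" (the pictures are not rectified: a ray, as slopes to the right and down, at radius r is drawn at 1 + k1 r^2 times it, then the intrinsics apply), "R" (3x3) and "t" (3): a world point X has camera coordinates R X + t. Camera axes: x right, y down, z forward; pixel columns grow to the right and rows downward; lengths in m; the calibration is good to about 2 mm. A picture is of the moment at which its call begins: read the wrist's pose just before it. camera_info takes no time and is no camera call; for the wrist camera it gives the pose at the moment of the call.
- job.sign_off(): hands the job in, once; it reports no verdict.
The state is a dict: "time_s": time; "qpos": joint angles; "joint_velocities": joint speeds; "effort": joint torques, N m; "tool_pos": TCP position; "tool_rot": TCP orientation; "force": force on the tool from outside, world axes, zero at the start; "wrist_torque": the same for the moment, N m; "grip_width": finger opening in m.
Only numpy, scipy, OpenCV 4.12 (cv2) and the standard library are available. Lean on these libraries where they do the work, as an engineer would, in place of code of your own. Each camera call takes 0.05 s, during which the arm holds its last target.

## Working session

There is one attempt and no reset: what is moved stays moved. The work goes in short steps, Python scripts to look and compute and a tool call to move; the robot and the scene stay as the last step left them, time stands still between calls to the robot, and variables do not carry over. Pictures are saved under pics/ and viewed, and the job is handed in when it is done.

Besides the shell and the picture viewer there is one more tool, called as name(argument=value, ...), one argument or row to a line, values as JSON. apply_moves: Moves the arm, as the interface text tells. Its arguments: {"type":"object","properties":{"plan":{"type":"array"},"gripper":{"type":"number"},"force":{"type":"number"}},"required":["plan"]}

```bash
ls; mkdir -p pics; python3 - <<'E'
from cell import env, optics, job
import cv2
print(env.get_obs())
for n in ("side","top","wrist"):
    i=optics.camera_info(n); print(n,i)
    p,d=optics.read_camera(n)
    cv2.imwrite(f"pics/{n}0.png",p[:,:,::-1])
    import numpy as np; np.save(f"pics/{n}0_d.npy",d); 
E
```

```text
pics
{'time_s': 0.0, 'qpos': array([-65.42551856,  18.43738758,  -4.01573071,  83.17652407,
         1.29496489,  78.53934236,  -3.26044665]), 'joint_velocities': array([-0.03532793, -0.04943965, -0.0602563 , -0.01172411, -0.05779503,
       -0.0019679 ,  0.04913738]), 'effort': array([-6.08243022e-05, -4.91285276e+01, -4.03896226e-01, -3.12534428e+01,
       -6.40179100e-02,  4.40077053e-02,  1.73795243e-04]), 'tool_pos': array([0.26189933, 0.59466799, 0.40366594]), 'tool_rot': array([-1.79891989e+02,  5.69313453e-03,  1.56235045e+02]), 'force': array([ 0.31743232, -0.01106953, -0.30852866]), 'wrist_torque': array([-0.03586407, -0.02197979, -0.02349727]), 'grip_width': 0.08675817067026005}
side {'fx': 526.7429465330619, 'fy': 526.7429465330619, 'cx': 282.80744515890996, 'cy': 208.2480044701179, 'k1': -0.02654808299671746, 'R': array([[ 0.91364901,  0.40620857, -0.01549479],
       [ 0.25138245, -0.5945457 , -0.76375538],
       [-0.31945634,  0.69390922, -0.64531979]]), 't': array([-0.46545824, -0.24354072,  1.4856884 ])}
top {'fx': 395.00656647991195, 'fy': 395.00656647991195, 'cx': 276.4158545321801, 'cy': 210.75351181392233, 'k1': -0.09374744161475533, 'R': array([[-0.02035303, -0.99973391, -0.01085635],
       [-0.99347535,  0.02144199, -0.1120133 ],
       [ 0.11221627,  0.0085057 , -0.9936474 ]]), 't': array([-0.21919856,  0.60986297,  0.90048601])}
wrist {'fx': 317.5127376525774, 'fy': 317.5127376525774, 'cx': 281.39406313546846, 'cy': 209.50080185785205, 'k1': -0.017512251532462712, 'R': array([[ 0.40292106,  0.91523369, -0.00138   ],
       [ 0.88592433, -0.38963853,  0.25163445],
       [ 0.22976663, -0.10261139, -0.96782137]]), 't': array([-0.65042044, -0.03025119,  0.39003381])}
```

View pics/side0.png

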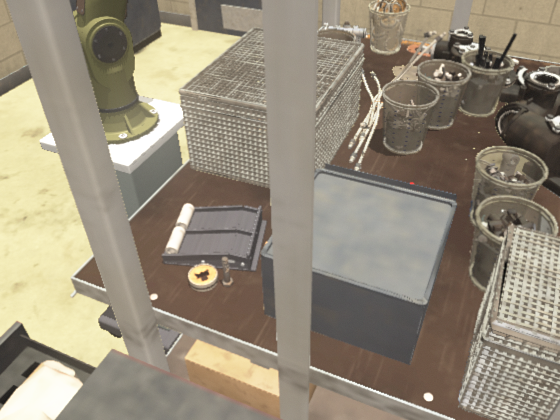

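View pics/top0.png

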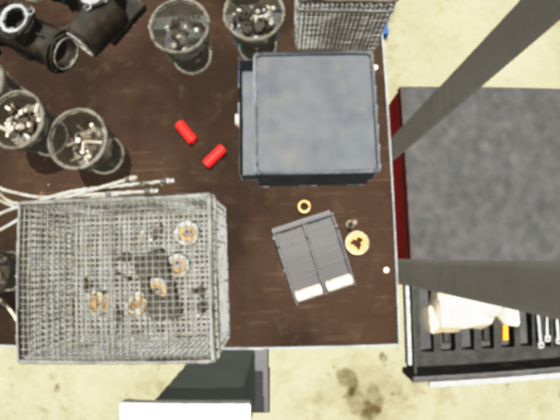

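View pics/wrist0.png

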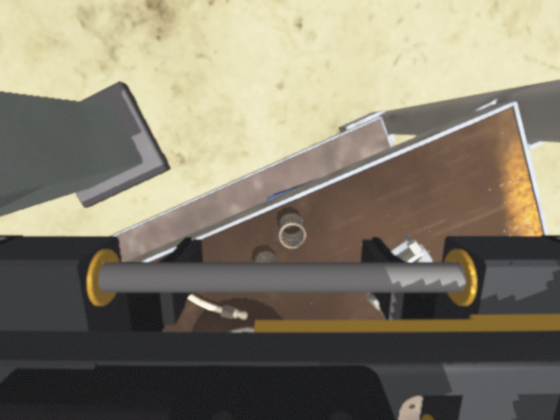

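```bash
cat > h.py <<'E'
import numpy as np, cv2
def ray(info,uv):
    uv=np.atleast_2d(np.asarray(uv,float))
    s=np.c_[(uv[:,0]-info['cx'])/info['fx'],(uv[:,1]-info['cy'])/info['fy']]
    q=s.copy()
    for _ in range(20):
        q=s/(1+info['k1']*(q**2).sum(1,keepdims=True))
    d=np.c_[q,np.ones(len(q))]@info['R']   # R^T d
    o=-info['R'].T@info['t']
    return o,d
def onplane(info,uv,z):
    o,d=ray(info,uv); k=(z-o[2])/d[:,2]
    return o+d*k[:,None]
def proj(info,X):
    c=np.atleast_2d(X)@info['R'].T+info['t']; s=c[:,:2]/c[:,2:]
    s=s*(1+info['k1']*(s**2).sum(1,keepdims=True))
    return np.c_[s[:,0]*info['fx']+info['cx'],s[:,1]*info['fy']+info['cy']]
def fromdepth(info,uv,d):
    o,dd=ray(info,uv); return o+dd*np.asarray(d)[:,None]
E
python3 - <<'E'
from h import *
from cell import optics
t=optics.camera_info('top');s=optics.camera_info('side')
d=np.load('pics/top0_d.npy')
pts={'baskTL':(20,200),'baskTR':(215,197),'baskBR':(218,355),'box c':(310,115),'box BR':(375,170),'box BL':(248,170),'rack c':(313,250),'plug':(358,243),'bolt':(350,223),'bush':(305,206),'red':(215,156),'bar':(480,280),'bar2':(470,100),'table BR':(392,340),'pinR':(340,283),'pinL':(308,292),'tablept':(240,310)}
for k,(u,v) in pts.items(): print(k,fromdepth(t,[(u,v)],[d[v,u]])[0].round(3), d[v,u])
print('base px',proj(t,[[0,0,0]]), proj(s,[[0,0,0]]),'cams',-t['R'].T@t['t'],-s['R'].T@s['t'])
p=cv2.imread('pics/top0.png'); cv2.imwrite('pics/topz.png',cv2.resize(p[180:330,230:420],None,fx=4,fy=4,interpolation=cv2.INTER_CUBIC))
p=cv2.imread('pics/side0.png'); cv2.imwrite('pics/sidez.png',cv2.resize(p[180:310,140:300],None,fx=4.5,fy=4.5,interpolation=cv2.INTER_CUBIC))
E
```

```text
baskTL [0.651 0.43  0.   ] 0.9767998
baskTR [ 0.62  -0.11   0.174] 0.7961353
baskBR [ 0.31  -0.114  0.182] 0.753861
box c [ 0.795 -0.309  0.152] 0.8359282
box BR [ 0.672 -0.44   0.157] 0.81653005
box BL [ 0.695 -0.169  0.077] 0.90058094
rack c [ 0.511 -0.315  0.038] 0.91769767
plug [ 0.526 -0.428 -0.   ] 0.9558515
bolt [ 0.572 -0.404  0.039] 0.92261493
bush [ 0.619 -0.302  0.003] 0.9638821
red [ 0.744 -0.085  0.023] 0.96048397
bar [ 0.458 -0.523  0.405] 0.54517317
bar2 [ 0.92  -0.782 -0.08 ] 1.0769506
table BR [ 0.291 -0.503 -0.003] 0.9316216
pinR [ 0.434 -0.375  0.045] 0.90171236
pinL [ 0.415 -0.301  0.042] 0.9030723
tablept [ 0.372 -0.14   0.003] 0.9384481
base px [[184.93110963 465.28601256]] [[118.32944307 122.1885302 ]] cams [ 0.50037329 -0.23987618  0.96069866] [ 0.9610999  -0.98665584  0.76552642]
```

View pics/topz.png

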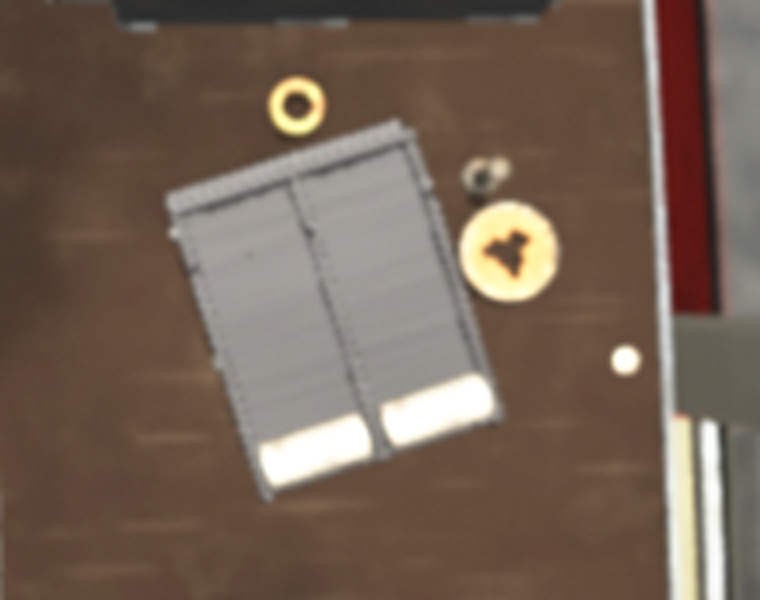

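View pics/sidez.png

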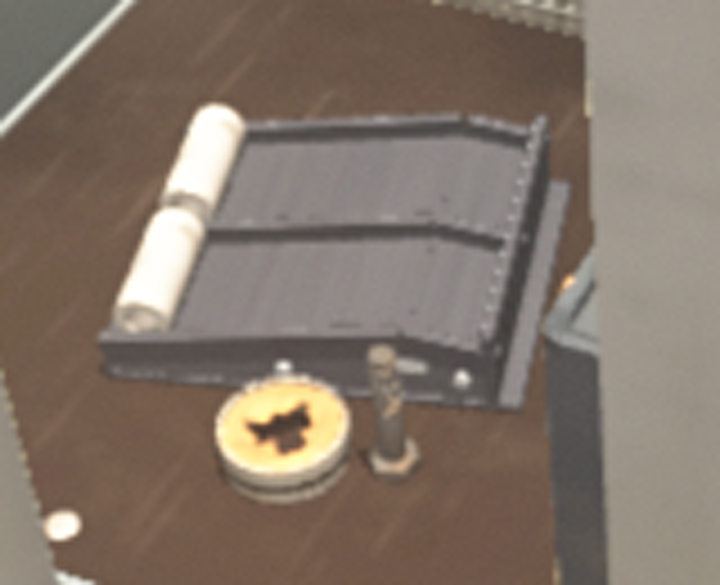

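```bash
cat > m.py <<'E'
from h import *
from cell import optics
t=optics.camera_info('top');s=optics.camera_info('side')
def cloud(info,d):
    v,u=np.nonzero(d>0); return fromdepth(info,np.c_[u,v],d[v,u]),np.c_[u,v]
Pt,ut=cloud(t,np.load('pics/top0_d.npy'))
Ps,us=cloud(s,np.load('pics/side0_d.npy'))
E
python3 - <<'E'
from m import *
# pins by colour
img=cv2.imread('pics/top0.png')
for name,P,U,im in (('top',Pt,ut,img),('side',Ps,us,cv2.imread('pics/side0.png'))):
    c=im[U[:,1],U[:,0]].astype(int)
    reg=(P[:,0]>.36)&(P[:,0]<.64)&(P[:,1]>-.42)&(P[:,1]<-.2)
    print(name,'table z med',np.median(P[reg&(abs(P[:,2])<.012)][:,2]))
    # stop: z>0.040 & x>.5
    st=P[reg&(P[:,2]>.041)&(P[:,2]<.055)&(P[:,0]>.53)]
    print('stop n',len(st), st.mean(0))
    pale=reg&(c.min(1)>170)&(P[:,2]>.02)
    pp=P[pale]; k=cv2.kmeans(pp.astype(np.float32)[:,:2],2,None,(3,50,1e-5),5,0)
    for j in range(2):
        q=pp[k[1][:,0]==j]; m=q[:,:2].mean(0); w,v=np.linalg.eigh(np.cov(q[:,:2].T)); a=v[:,1]; a=a*np.sign(a[1])
        pr=(q[:,:2]-m)@a; pe=(q[:,:2]-m)@v[:,0]
        print('pin',q.mean(0).round(4),len(q),'bearing',np.degrees(np.arctan2(a[1],a[0])).round(2),'len',np.ptp(pr).round(3),'wid',np.ptp(pe).round(3),'z',np.percentile(q[:,2],[5,50,95]).round(4), 'endmid',(m+a*(pr.max()+pr.min())/2).round(4))
    r=P[reg&(P[:,2]>.014)&(P[:,2]<.06)]
    rc=cv2.minAreaRect(r[:,:2].astype(np.float32)*1000); print('rack rect',rc)
# post: high points y<-.4
for name,P in (('top',Pt),('side',Ps)):
    q=P[(P[:,2]>.06)&(P[:,0]>.2)&(P[:,0]<1)&(P[:,1]<-.4)&(P[:,1]>-.9)]
    if len(q):
        print(name,'high',len(q)); 
        for lo in np.arange(.06,.7,.08):
            w=q[(q[:,2]>lo)&(q[:,2]<lo+.08)]
            for xl,xh in ((.2,.6),(.6,1)):
                g=w[(w[:,0]>xl)&(w[:,0]<xh)]
                if len(g)>5: print(round(lo,2),len(g),g.min(0).round(3),g.max(0).round(3))
E
```

```text
top table z med -0.0001768387414092798
stop n 238 [ 0.56909717 -0.30422441  0.04467555]
pin [ 0.4257 -0.3383  0.0397] 594 bearing 106.61 len 0.141 wid 0.026 z [0.0319 0.0407 0.0444] endmid [ 0.4258 -0.3386]
pin [ 0.571  -0.3447  0.0269] 38 bearing 56.66 len 0.175 wid 0.105 z [0.0202 0.0217 0.0657] endmid [ 0.5692 -0.3473]
rack rect ((521.7612915039062, -328.6708679199219), (229.60386657714844, 190.6067352294922), 16.800907135009766)
side table z med -0.0008013219469260591
stop n 229 [ 0.57355167 -0.32281621  0.04450527]
pin [ 0.4413 -0.3752  0.0388] 262 bearing 122.43 len 0.132 wid 0.148 z [0.0323 0.0397 0.0432] endmid [ 0.4584 -0.4022]
pin [ 0.4186 -0.3047  0.0384] 228 bearing 105.31 len 0.065 wid 0.023 z [0.0283 0.0397 0.043 ] endmid [ 0.4184 -0.304 ]
rack rect ((510.1833190917969, -334.9949951171875), (202.73533630371094, 195.41952514648438), 16.337326049804688)
top high 16026
0.06 356 [ 0.424 -0.532  0.06 ] [ 0.576 -0.404  0.14 ]
0.06 461 [ 0.669 -0.533  0.06 ] [ 0.79 -0.4   0.14]
0.14 433 [ 0.424 -0.561  0.14 ] [ 0.485 -0.52   0.22 ]
0.14 3382 [ 0.666 -0.534  0.14 ] [ 0.942 -0.4
[... 716 characters left out ...]
 0.06 ] [ 0.941 -0.406  0.14 ]
0.14 1621 [ 0.431 -0.574  0.14 ] [ 0.489 -0.525  0.22 ]
0.14 4942 [ 0.668 -0.535  0.14 ] [ 0.943 -0.4    0.22 ]
0.22 1957 [ 0.43  -0.574  0.22 ] [ 0.489 -0.525  0.3  ]
0.22 1653 [ 0.735 -0.535  0.22 ] [ 0.79  -0.523  0.3  ]
0.3 2386 [ 0.43  -0.574  0.3  ] [ 0.488 -0.524  0.38 ]
0.3 2087 [ 0.734 -0.535  0.3  ] [ 0.79  -0.523  0.38 ]
0.38 2948 [ 0.43  -0.574  0.38 ] [ 0.488 -0.525  0.46 ]
0.38 2673 [ 0.734 -0.535  0.38 ] [ 0.789 -0.524  0.46 ]
0.46 3706 [ 0.43  -0.574  0.46 ] [ 0.489 -0.525  0.54 ]
0.46 3472 [ 0.733 -0.535  0.46 ] [ 0.789 -0.523  0.54 ]
0.54 1907 [ 0.43  -0.574  0.54 ] [ 0.488 -0.525  0.578]
0.54 3307 [ 0.733 -0.535  0.54 ] [ 0.789 -0.523  0.602]
```

```bash
cat > fit.py <<'E'
from m import *
def frame(c,a):
    a=np.radians(a); return np.array([[np.cos(a),np.sin(a)],[-np.sin(a),np.cos(a)]]),np.asarray(c)
def torack(P,c,a):
    M,c=frame(c,a); return np.c_[(P[:,:2]-c)@M.T,P[:,2]]
E
python3 - <<'E'
from fit import *
c,a=(0.495,-0.3235),16.8
for name,P,U,im in (('top',Pt,ut,cv2.imread('pics/top0.png')),('side',Ps,us,cv2.imread('pics/side0.png'))):
    col=im[U[:,1],U[:,0]].astype(int)
    L=torack(P,c,a)
    box=(abs(L[:,0])<.12)&(abs(L[:,1])<.082)
    st=box&(L[:,2]>.040)&(L[:,2]<.06)&(L[:,0]>.05)
    q=L[st]; f=np.polyfit(q[:,1],q[:,0],1); print(name,'stop x',np.percentile(q[:,0],[2,50,98]).round(4),'slope deg',np.degrees(f[0]).round(2),'y',np.percentile(q[:,1],[1,99]).round(4), q[:,1].min().round(4),q[:,1].max().round(4))
    for sgn in (1,-1):
        pn=box&(col.min(1)>150)&(L[:,2]>.02)&(L[:,0]<-.03)&(L[:,1]*sgn>0)
        q=L[pn]; f=np.polyfit(q[:,1],q[:,0],1)
        print(' pin',sgn,len(q),'x',q[:,0].min().round(4),q[:,0].max().round(4),'y',q[:,1].min().round(4),q[:,1].max().round(4),'skew',np.degrees(f[0]).round(2),'topz',np.percentile(q[:,2],95).round(4),'x of top',q[q[:,2]>np.percentile(q[:,2],85),0].mean().round(4))
    # floor slope profile
    for x in np.arange(-.1,.1,.01):
        g=box&(abs(L[:,0]-x)<.004)&(abs(abs(L[:,1])-.036)<.02)&(L[:,2]<.06)
        print('   ',round(x,2),g.sum(),np.median(L[g,2]).round(4) if g.any() else '',end=';')
    print()
    # cheeks side edges
    g=box&(L[:,2]>.018)&(L[:,2]<.06)&(abs(L[:,0])<.06)
    print('y extents',np.percentile(L[g,1],[.3,99.7]).round(4))
    g=box&(L[:,2]>.012)&(L[:,2]<.06); print('x ext',np.percentile(L[g,0],[.2,99.8]).round(4))
E
```

```text
top stop x [0.0525 0.0848 0.0889] slope deg 0.14 y [-0.0673  0.0804] -0.0682 0.0812
 pin 1 312 x -0.0863 -0.045 y 0.0041 0.0777 skew -0.72 topz 0.0444 x of top -0.0718
 pin -1 322 x -0.0859 -0.0576 y -0.0657 -0.0005 skew 0.51 topz 0.0443 x of top -0.0713
    -0.1 110 -0.0003;    -0.09 77 0.0125;    -0.08 105 0.04;    -0.07 124 0.0426;    -0.06 147 0.0343;    -0.05 110 0.02;    -0.04 113 0.0212;    -0.03 117 0.0228;    -0.02 115 0.024;    -0.01 116 0.0257;    -0.0 118 0.0269;    0.01 115 0.0283;    0.02 116 0.0297;    0.03 117 0.0307;    0.04 117 0.0324;    0.05 116 0.033;    0.06 116 0.0316;    0.07 114 0.0295;    0.08 130 0.0278;    0.09 75 0.0439;
y extents [-0.0778  0.0811]
x ext [-0.0898  0.1159]
side stop x [0.0521 0.0861 0.0895] slope deg -0.27 y [-0.0698  0.0779] -0.071 0.0793
 pin 1 259 x -0.0821 -0.0447 y 0.0084 0.0756 skew 1.56 topz 0.0427 x of top -0.07
 pin -1 299 x -0.0819 -0.057 y -0.0632 -0.0004 skew 1.45 topz 0.0431 x of top -0.07
    -0.1 107 -0.0023;    -0.09 97 -0.3748;    -0.08 144 -0.3586;    -0.07 164 0.0398;    -0.06 263 0.0303;    -0.05 132 0.018;    -0.04 133 0.0197;    -0.03 133 0.0208;    -0.02 134 0.0219;    -0.01 142 0.0235;    -0.0 144 0.0251;    0.01 137 0.0265;    0.02 136 0.0277;    0.03 131 0.0294;    0.04 128 0.0312;    0.05 141 0.0313;    0.06 145 0.0297;    0.07 122 0.0277;    0.08 61 0.0264;    0.09 229 0.0194;
y extents [-0.0731  0.0799]
x ext [-0.0857  0.0898]
```

apply_moves(
  plan=[
    [[-1.5,0,-0.3],1.3],
    [[-3,0,-0.3],2.6],
    [[-3.4,0,-0.3],3],
    [[-3.4,0,-0.3],3],
    [[-3.4,0,-0.3],3],
    [[-3.4,0,-0.3],3],
    [[-3.4,0,-0.3],3],
    [[-3.4,0,-0.3],3],
    [[-3.4,0,-0.3],3],
    [[-3.4,0,-0.3],3],
    [[-3.4,0,-0.3],3],
    [[-3.4,0,-0.3],3],
    [[-3.4,0,-0.3],3],
    [[-3.4,0,-0.3],3],
    [[-3.4,0,-0.3],3],
    [[-3.4,0,-0.3],3],
    [[-3.4,0,0],3],
    [[-3.4,0,0],3],
    [[-3.4,0,0],3],
    [[-3.4,0,0],3],
  ],
  gripper=-1,
)

```text
time_s: 1.82
tool_pos: [0.657, 0.1011, 0.4529]
tool_rot: [180.0, 0.0, 98.1]
force: [1.0, 0.6, 0.4]
grip_width: 0.0006
```

apply_moves(
  plan=[
    [[-3.4,0,0],4],
    [[-3.4,0,0],4],
    [[-3.4,-0.3,0],4],
    [[-3.4,-0.4,0],4],
    [[-3.4,-0.5,0],4],
    [[-3.4,-0.5,0],4],
    [[-3.4,-0.5,0],4],
    [[-3.4,-0.5,0],4],
    [[-3.4,-0.5,0],4],
    [[-3.0,-0.5,0],4],
    [[-2,-0.5,0],4],
    [[-1,-0.3,0],4],
  ],
)

```text
time_s: 2.82
tool_pos: [0.5406, -0.2374, 0.4534]
tool_rot: [179.9, 0.1, 49.7]
force: [0.0, -0.0, 0.7]
grip_width: 0.0004
```

```bash
cat > go.py <<'E'
from h import *
from cell import env
C=np.array([.4968,-.3172]); A=16.8
def world(rx,ry,C=C,A=A):
    a=np.radians(A); return C+rx*np.array([np.cos(a),np.sin(a)])+ry*np.array([-np.sin(a),np.cos(a)])
def state():
    o=env.get_obs(); return o,np.array(o['tool_pos']),o['tool_rot'][2]
def plan(rx,ry,tipz,n,yaw=None):
    """rows for n steps moving to rack point with fingertip height, turning evenly (shift then turn)"""
    o,p,y=state(); yaw=A if yaw is None else yaw
    tgt=np.r_[world(rx,ry),tipz+.182]; dy=(yaw-y+180)%360-180
    print('t',o['time_s'],'pos',p.round(4),'yaw',round(y,2),'-> ',tgt.round(4),'dist',np.round(tgt-p,4),'dyaw',round(dy,2))
    for k in range(n):
        a=np.radians(y+dy*k/n); d=(tgt-p)/n*100
        # tool x=(cos,sin), y=(sin,-cos), z=down
        print([round(d[0]*np.cos(a)+d[1]*np.sin(a),2),round(d[0]*np.sin(a)-d[1]*np.cos(a),2),round(-d[2],2)],round(-dy/n,2))
E
python3 -c "
from go import *
plan(-.118,.036,.10,10)"
```

```text
t 2.8167 pos [ 0.5406 -0.2374  0.4534] yaw 49.69 ->  [ 0.3734 -0.3168  0.282 ] dist [-0.1672 -0.0794 -0.1714] dyaw -32.89
[np.float64(-1.69), np.float64(-0.76), np.float64(1.71)] 3.29
[np.float64(-1.73), np.float64(-0.66), np.float64(1.71)] 3.29
[np.float64(-1.76), np.float64(-0.56), np.float64(1.71)] 3.29
[np.float64(-1.79), np.float64(-0.46), np.float64(1.71)] 3.29
[np.float64(-1.82), np.float64(-0.36), np.float64(1.71)] 3.29
[np.float64(-1.83), np.float64(-0.25), np.float64(1.71)] 3.29
[np.float64(-1.85), np.float64(-0.15), np.float64(1.71)] 3.29
[np.float64(-1.85), np.float64(-0.04), np.float64(1.71)] 3.29
[np.float64(-1.85), np.float64(0.07), np.float64(1.71)] 3.29
[np.float64(-1.84), np.float64(0.17), np.float64(1.71)] 3.29
```

apply_moves(
  plan=[
    [[-1.7,-0.7,1.7],3.3],
    [[-1.7,-0.7,1.7],3.3],
    [[-1.8,-0.6,1.7],3.3],
    [[-1.8,-0.5,1.7],3.3],
    [[-1.8,-0.3,1.7],3.3],
    [[-1.8,-0.2,1.7],3.3],
    [[-1.8,-0.1,1.7],3.3],
    [[-1.9,-0.1,1.7],3.3],
    [[-1.9,0.1,1.7],3.3],
    [[-1.8,0.2,1.7],3.2],
    [[0,0,0],0],
    [[0,0,0],0],
  ],
)

```text
time_s: 3.82
tool_pos: [0.3768, -0.3152, 0.2825]
tool_rot: [-179.9, 0.0, 17.3]
force: [0.3, -0.6, 0.7]
grip_width: 0.0004
```

```bash
python3 - <<'E'
from go import *
from cell import optics
plan(-.118,.036,.10,1)
w=optics.camera_info('wrist'); p,d=optics.read_camera('wrist'); cv2.imwrite('pics/w1.png',p[:,:,::-1]); np.save('pics/w1_d.npy',d); np.savez('pics/w1.npz',**{k:w[k] for k in w})
p,d=optics.read_camera('top'); cv2.imwrite('pics/t1.png',p[:,:,::-1])
print(proj(w,[np.r_[world(-.075,36e-3),.030],np.r_[world(-.075,-36e-3),.030],np.r_[world(.08,.036),.046]]))
E
```

```text
t 3.8167 pos [ 0.3768 -0.3152  0.2825] yaw 17.27 ->  [ 0.3734 -0.3168  0.282 ] dist [-0.0034 -0.0016 -0.0005] dyaw -0.47
[np.float64(-0.37), np.float64(0.06), np.float64(0.05)] 0.47
[[284.7783606  168.42707065]
 [382.74621065 169.31942838]
 [287.9675421  -98.53044285]]
```

View pics/w1.png

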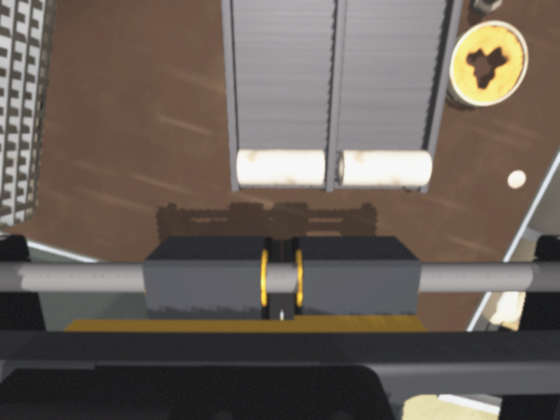

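View pics/t1.png

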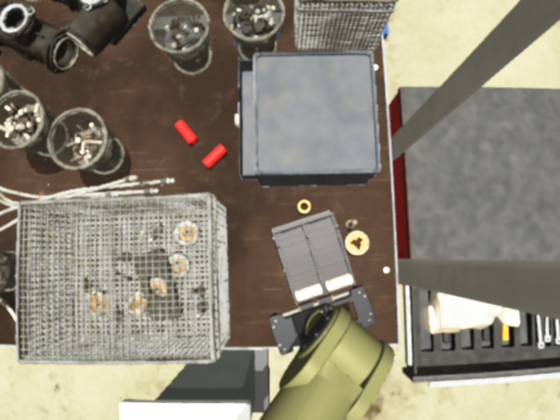

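```bash
python3 - <<'E'
from go import *
w=dict(np.load('pics/w1.npz')); im=cv2.imread('pics/w1.png')
m=(im.min(2)>120).astype(np.uint8); m[:140]=0; m[195:]=0; m[:,:225]=0; m[:,445:]=0
n,l,st,ce=cv2.connectedComponentsWithStats(m)
a=np.radians(A)
for i in range(1,n):
    if st[i,4]<300: continue
    v,u=np.nonzero(l==i); r=cv2.minAreaRect(np.c_[u,v].astype(np.float32)); print(st[i],r)
    q=cv2.boxPoints(r); P=onplane(w,np.r_[q,[r[0]]],.031)[:,:2]-C
    print((np.c_[P@[np.cos(a),np.sin(a)],P@[-np.sin(a),np.cos(a)]]*1000).round(1).tolist())
# cheek edges / stop end: dark edges along row
g=im[100].max(1); print(g[220:450:1].tolist())
E
```

```text
[ 229  140   97   51 4464] ((277.0, 165.0), (50.0, 96.0), 90.0)
[[-54.9, 76.1], [-54.3, 7.5], [-90.6, 6.0], [-91.2, 77.3], [-72.4, 41.7]]
[ 327  140  110   52 4794] ((381.4308776855469, 164.999267578125), (108.6002426147461, 51.156681060791016), 0.6095065474510193)
[[-90.6, 4.6], [-53.5, 5.8], [-53.5, -72.2], [-90.8, -76.6], [-71.7, -34.4]]
[119, 119, 118, 119, 118, 117, 120, 136, 146, 150, 149, 150, 151, 143, 120, 88, 96, 131, 145, 148, 149, 149, 149, 148, 149, 148, 150, 150, 149, 148, 148, 150, 149, 149, 147, 147, 149, 147, 149, 148, 148, 150, 150, 148, 149, 149, 149, 150, 149, 147, 149, 150, 150, 150, 150, 149, 147, 149, 149, 150, 149, 148, 150, 149, 149, 148, 150, 149, 148, 149, 149, 148, 149, 148, 150, 151, 150, 149, 149, 150, 151, 150, 150, 150, 150, 150, 149, 148, 149, 151, 149, 150, 149, 149, 148, 149, 149, 148, 148, 151, 148, 148, 148, 149, 149, 149, 145, 131, 105, 82, 79, 101, 135, 152, 159, 157, 154, 150, 143, 134, 135, 146, 149, 148, 148, 149, 151, 150, 151, 150, 150, 150, 149, 149, 149, 148, 149, 148, 149, 149, 148, 150, 150, 151, 150, 148, 150, 148, 149, 149, 148, 151, 149, 148, 147, 148, 149, 148, 151, 150, 149, 151, 149, 151, 150, 147, 148, 149, 148, 148, 149, 147, 149, 149, 147, 148, 147, 149, 148, 149, 147, 148, 147, 149, 148, 148, 149, 146, 146, 147, 147, 148, 149, 147, 146, 147, 147, 147, 146, 145, 147, 146, 149, 147, 147, 146, 143, 135, 114, 93, 72, 60, 53, 55, 55, 75, 104, 133, 147, 149, 147, 145, 142, 130, 111, 88, 76, 79, 81, 86]
```

Threshold too loose (rack is brighter than it looks); tighten it.

```bash
python3 - <<'E'
from go import *
w=dict(np.load('pics/w1.npz')); im=cv2.imread('pics/w1.png')
m=(im.min(2)>185).astype(np.uint8); m[:140]=0; m[195:]=0; m[:,:225]=0; m[:,445:]=0
m=cv2.morphologyEx(m,cv2.MORPH_OPEN,np.ones((3,3)))
n,l,st,ce=cv2.connectedComponentsWithStats(m)
a=np.radians(A)
R=lambda P:(np.c_[(P[:,:2]-C)@[np.cos(a),np.sin(a)],(P[:,:2]-C)@[-np.sin(a),np.cos(a)]]*1000).round(1)
for i in range(1,n):
    if st[i,4]<300: continue
    v,u=np.nonzero(l==i); r=cv2.minAreaRect(np.c_[u,v].astype(np.float32)); print(st[i],r[2])
    q=cv2.boxPoints(r); print(R(onplane(w,np.r_[q,[r[0]]],.034)).tolist())
# cheek tops in row 100: left 227..234, mid 332..338, right 432?.. 
for row in (60,100,140):
  print(row,[R(onplane(w,[(u,row)],z))[0].tolist() for u,z in ((230.5,.036),(336,.036),)])
E
python3 -c "
import cv2;im=cv2.imread('pics/w1.png');cv2.imwrite('pics/w1z.png',cv2.resize(im[80:200,215:445],None,fx=3.4,fy=3.4,interpolation=cv2.INTER_CUBIC))"
```

```text
[ 237  150   88   34 2816] 0.0
[[-85.4, 70.8], [-61.7, 70.1], [-61.2, 8.3], [-84.9, 7.3], [-73.1, 39.1]]
[ 344  151   88   34 2780] 0.9548413157463074
[[-84.7, -6.9], [-61.2, -5.9], [-61.6, -68.4], [-85.2, -71.0], [-73.1, -38.0]]
60 [[-2.9, 72.7], [-2.3, 3.0]]
100 [[-28.1, 73.4], [-27.5, 1.8]]
140 [[-54.7, 74.2], [-54.1, 0.5]]
```

View pics/w1z.png

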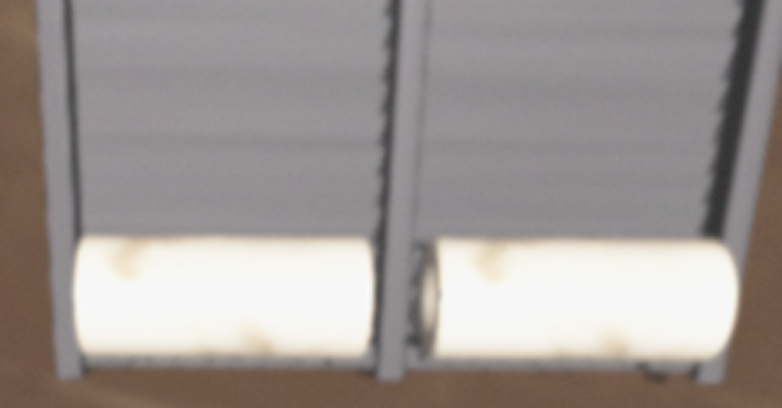

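```bash
python3 - <<'E'
from go import *
w=dict(np.load('pics/w1.npz'));a=np.radians(A)
R=lambda P:(np.c_[(P[:,:2]-C)@[np.cos(a),np.sin(a)],(P[:,:2]-C)@[-np.sin(a),np.cos(a)]]*1000).round(1)
for n,(u0,u1) in dict(L=(229.7,234.7),M=(335.6,329.7),Rr=(441.5,423.8)).items():
    for row in (85,135,185):
        u=u0+(u1-u0)*(row-80)/110; z=.036
        for _ in range(4):
            p=R(onplane(w,[(u,row)],z))[0]; z=.0157+.01+(p[0]/1000+.085)*np.tan(np.radians(8))
        print(n,row,p,round(z,4))
tip=state()[1]; print('tool in rack',R(tip[None]))
E
```

```text
L 85 [-18.3  73.7] 0.0351
L 135 [-51.4  73.8] 0.0304
L 185 [-88.5  74. ] 0.0252
M 85 [-17.8   2.6] 0.0351
M 135 [-50.8   2.1] 0.0305
M 185 [-87.8   1.6] 0.0253
Rr 85 [-16.9 -68.8] 0.0353
Rr 135 [-50.  -69.5] 0.0306
Rr 185 [-87.2 -70.5] 0.0254
tool in rack [[-112.    36.6]]
```

```bash
sed -i 's/^C=.*/C=np.array([.4978,-.3153]); A=17.2/' go.py; python3 -c "
from go import *
plan(-.114,.0365,.0225,6)"
```

```text
t 3.9167 pos [ 0.379  -0.3145  0.2837] yaw 17.47 ->  [ 0.3781 -0.3141  0.2045] dist [-0.0009  0.0004 -0.0792] dyaw -0.27
[np.float64(-0.01), np.float64(-0.01), np.float64(1.32)] 0.05
[np.float64(-0.01), np.float64(-0.01), np.float64(1.32)] 0.05
[np.float64(-0.01), np.float64(-0.01), np.float64(1.32)] 0.05
[np.float64(-0.01), np.float64(-0.01), np.float64(1.32)] 0.05
[np.float64(-0.01), np.float64(-0.01), np.float64(1.32)] 0.05
[np.float64(-0.01), np.float64(-0.01), np.float64(1.32)] 0.05
```

apply_moves(
  plan=[
    [[-0.1,0,1.3],0.3],
    [[0,0,1.3],0],
    [[0,0,1.3],0],
    [[0,0,1.3],0],
    [[0,0,1.3],0],
    [[0,0,1.3],0],
    [[0,0,0],0],
    [[0,0,0],0],
    [[0,0,0],0],
  ],
)

```text
time_s: 4.67
tool_pos: [0.3783, -0.3147, 0.2058]
tool_rot: [179.9, -0.1, 17.2]
force: [-0.0, 0.9, 0.3]
grip_width: 0.0003
```

```bash
python3 - <<'E'
from go import *
from cell import optics
plan(-.114,.0365,.0225,1)
p,d=optics.read_camera('wrist'); cv2.imwrite('pics/w2.png',p[:,:,::-1])
p,d=optics.read_camera('side'); cv2.imwrite('pics/s2.png',cv2.resize(p[150:300,110:290,::-1],None,fx=4,fy=4,interpolation=cv2.INTER_CUBIC))
E
```

```text
t 4.6667 pos [ 0.3783 -0.3147  0.2058] yaw 17.21 ->  [ 0.3781 -0.3141  0.2045] dist [-0.0002  0.0006 -0.0013] dyaw -0.01
[np.float64(0.0), np.float64(-0.06), np.float64(0.13)] 0.01
```

View pics/w2.png

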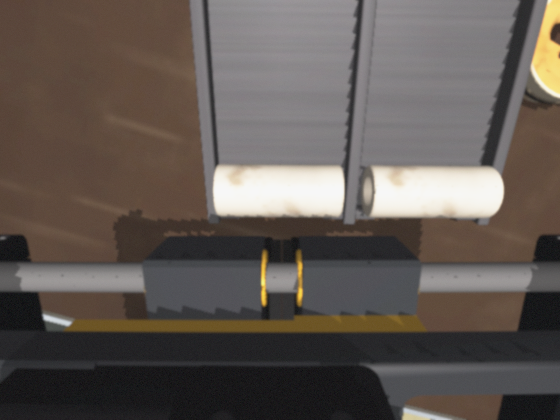

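View pics/s2.png

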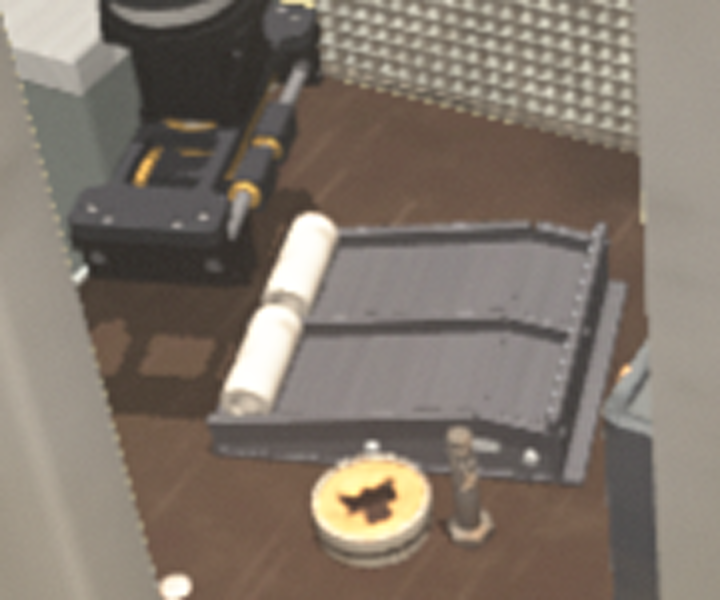

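apply_moves(
  plan=[
    [[0.4,-0.05,0],0],
    [[0.4,-0.05,0],0],
    [[0.4,0,0],0],
    [[0.4,0,-0.05],0],
    [[0.4,0,-0.06],0],
    [[0.4,0,-0.06],0],
    [[0.4,0,-0.06],0],
    [[0.4,0,-0.05],0],
    [[0.4,0,-0.06],0],
    [[0.4,0,-0.06],0],
    [[0.4,0,-0.05],0],
    [[0.4,0,-0.06],0],
    [[0.4,0,-0.05],0],
    [[0.4,0,-0.06],0],
    [[0.4,0,-0.06],0],
    [[0.4,0,-0.05],0],
    [[0.4,0,-0.06],0],
    [[0.4,0,-0.05],0],
    [[0.3,0,-0.04],0],
    [[0.2,0,-0.03],0],
  ],
)

```text
time_s: 6.43
tool_pos: [0.451, -0.2907, 0.2139]
tool_rot: [180.0, -0.0, 17.2]
force: [-0.9, -0.2, 0.3]
grip_width: 0.0005
```

```bash
python3 - <<'E'
from go import *
from cell import optics
plan(.0415,.0365,.0405,1)
o=state()[0]; print(o['force'])
p,d=optics.read_camera('wrist'); cv2.imwrite('pics/w3.png',p[:,:,::-1])
p,d=optics.read_camera('side'); cv2.imwrite('pics/s3.png',cv2.resize(p[150:300,110:290,::-1],None,fx=4,fy=4,interpolation=cv2.INTER_CUBIC))
E
```

```text
t 6.4333 pos [ 0.451  -0.2907  0.2139] yaw 17.16 ->  [ 0.5267 -0.2682  0.2225] dist [0.0756 0.0226 0.0086] dyaw 0.04
[np.float64(7.89), np.float64(0.08), np.float64(-0.86)] -0.04
[-0.87101555 -0.22897111  0.32145194]
```

View pics/w3.png

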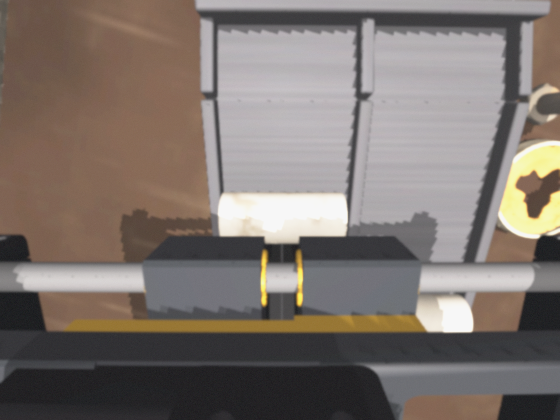

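View pics/s3.png

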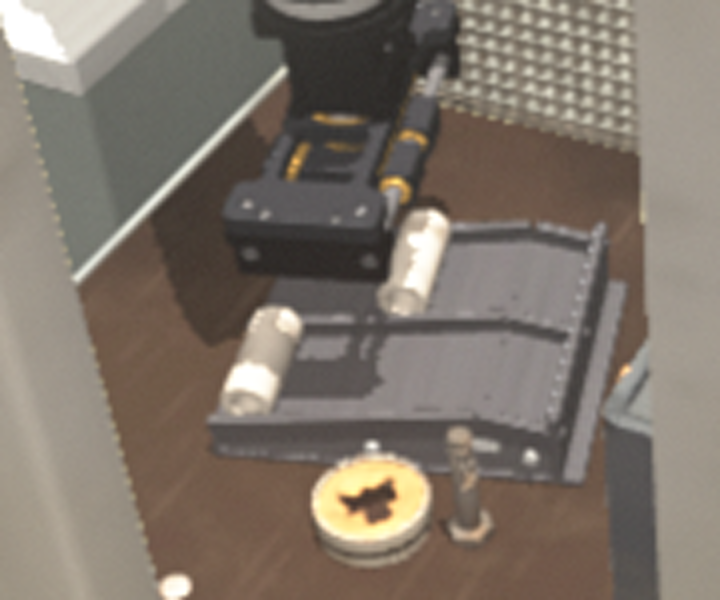

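apply_moves(
  plan=[
    [[0.3,0,-0.05],0],
    [[0.4,0,-0.06],0],
    [[0.4,0,-0.06],0],
    [[0.4,0,-0.06],0],
    [[0.4,0,-0.06],0],
    [[0.4,0,-0.06],0],
    [[0.4,0,-0.06],0],
    [[0.4,0,-0.06],0],
    [[0.4,0,-0.06],0],
    [[0.4,0,-0.06],0],
    [[0.4,0,-0.06],0],
    [[0.4,0,-0.06],0],
    [[0.4,0,-0.06],0],
    [[0.4,0,-0.06],0],
    [[0.4,0,-0.04],0],
    [[0.4,0,0],0],
    [[0.4,0,0],0],
    [[0.3,0,0],0],
    [[0.3,0,0],0],
    [[0.2,0,0],0],
  ],
)

```text
time_s: 8.2
tool_pos: [0.5226, -0.2686, 0.2225]
tool_rot: [-180.0, -0.0, 17.2]
force: [-0.1, -0.0, -0.1]
grip_width: 0.0006
```

```bash
python3 - <<'E'
from go import *
from cell import optics
plan(.0415,.0365,.0405,1)
o=state()[0]; print(o['force'])
p,d=optics.read_camera('wrist'); cv2.imwrite('pics/w4.png',p[:,:,::-1])
p,d=optics.read_camera('side'); cv2.imwrite('pics/s4.png',cv2.resize(p[150:300,110:290,::-1],None,fx=4,fy=4,interpolation=cv2.INTER_CUBIC))
E
```

```text
t 8.2 pos [ 0.5226 -0.2686  0.2225] yaw 17.15 ->  [ 0.5267 -0.2682  0.2225] dist [ 0.004   0.0004 -0.    ] dyaw 0.05
[np.float64(0.4), np.float64(0.08), np.float64(0.0)] -0.05
[-0.13173258 -0.02642112 -0.05537313]
```

View pics/w4.png

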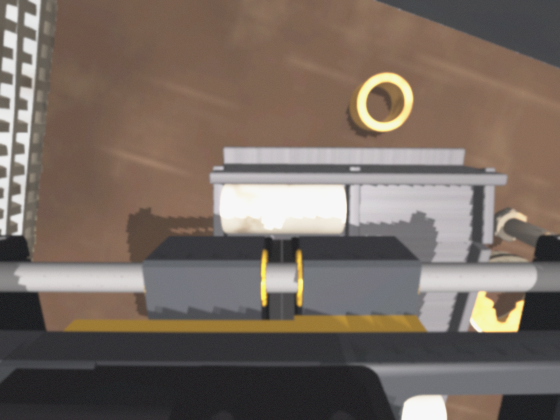

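View pics/s4.png

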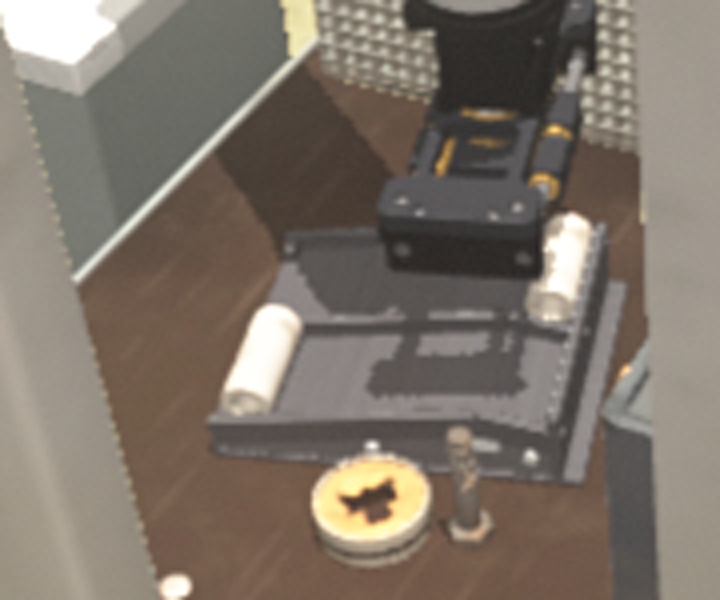

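apply_moves(
  plan=[
    [[-0.5,0,0],0],
    [[-1,0,-0.5],0],
    [[-1,0,-1.5],0],
    [[-1,0,-2],0],
    [[-1,0,-2],0],
    [[-1.5,1,0],0],
    [[-1.5,1,0],0],
    [[-1.5,1,0],0],
    [[-1.5,1,0],0],
    [[-1.5,1,0],0],
    [[-1.5,1,0],0],
    [[-1.5,1,0],0],
    [[-0.4,0.2,0],0],
    [[0,0,0],0],
    [[0,0,0],0],
  ],
)

```text
time_s: 9.55
tool_pos: [0.396, -0.3827, 0.2826]
tool_rot: [-180.0, -0.0, 17.1]
force: [0.2, 0.6, 0.5]
grip_width: 0.0006
```

```bash
python3 - <<'E'
from go import *
from cell import optics
plan(-.114,-.0355,.0225,1)
w=optics.camera_info('wrist')
p,d=optics.read_camera('wrist'); cv2.imwrite('pics/w5.png',p[:,:,::-1])
a=np.radians(A)
R=lambda P:(np.c_[(P[:,:2]-C)@[np.cos(a),np.sin(a)],(P[:,:2]-C)@[-np.sin(a),np.cos(a)]]*1000).round(1)
m=(p.min(2)>185).astype(np.uint8); m[235:]=0
m=cv2.morphologyEx(m,cv2.MORPH_OPEN,np.ones((3,3)))
n,l,st,ce=cv2.connectedComponentsWithStats(m)
for i in range(1,n):
    if st[i,4]<300: continue
    v,u=np.nonzero(l==i); r=cv2.minAreaRect(np.c_[u,v].astype(np.float32)); print(st[i],r[2])
    q=cv2.boxPoints(r); print(R(onplane(w,np.r_[q,[r[0]]],.034)).tolist())
E
```

```text
t 9.55 pos [ 0.396  -0.3827  0.2826] yaw 17.09 ->  [ 0.3994 -0.3829  0.2045] dist [ 0.0034 -0.0002 -0.0781] dyaw 0.11
[np.float64(0.32), np.float64(0.12), np.float64(7.81)] -0.11
[ 438    0  107  235 1067] 23.80594253540039
[[-126.8, -151.6], [33.1, -201.1], [32.1, -204.1], [-128.3, -155.1], [-41.1, -179.6]]
[350  19  60  84 599] 2.38594388961792
[[-30.6, -78.9], [21.2, -78.7], [20.0, -116.2], [-32.1, -118.6], [-4.7, -98.0]]
[ 242  150   88   33 2817] 0.0
[[-86.8, -4.1], [-63.8, -4.8], [-63.9, -66.7], [-86.9, -67.5], [-75.3, -35.8]]
```

View pics/w5.png

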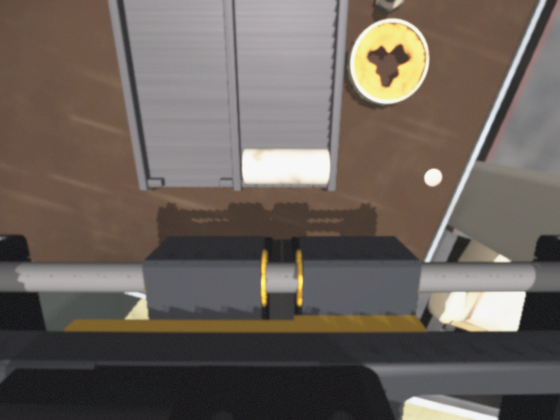

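apply_moves(
  plan=[
    [[0.1,0.1,1.3],0],
    [[0.1,0.1,1.3],0],
    [[0,0,1.3],0],
    [[0,0,1.3],0],
    [[0,0,1.3],0],
    [[0,0,1.2],0],
    [[0,0,0],0],
    [[0,0,0],0],
  ],
)

```text
time_s: 10.27
tool_pos: [0.3983, -0.3842, 0.2045]
tool_rot: [-179.9, 0.1, 17.1]
force: [-0.5, -0.7, 0.4]
grip_width: 0.0004
```

```bash
python3 - <<'E'
from go import *
from cell import optics
plan(-.114,-.0355,.0225,1)
p,d=optics.read_camera('wrist'); cv2.imwrite('pics/w6.png',p[:,:,::-1])
E
```

```text
t 10.2667 pos [ 0.3983 -0.3842  0.2045] yaw 17.11 ->  [ 0.3994 -0.3829  0.2045] dist [0.0011 0.0013 0.    ] dyaw 0.09
[np.float64(0.14), np.float64(-0.09), np.float64(-0.0)] -0.09
```

View pics/w6.png

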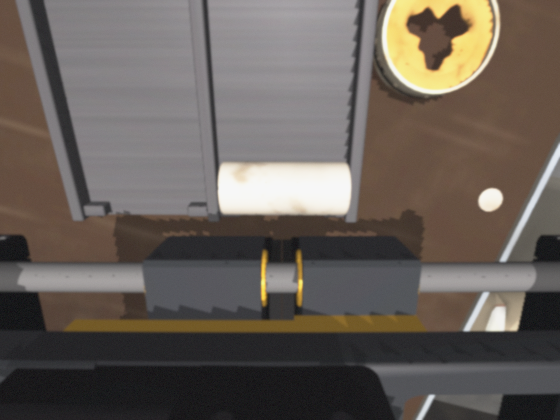

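apply_moves(
  plan=[
    [[0.4,0,-0.05],0],
    [[0.4,0,-0.05],0],
    [[0.4,0,0],0],
    [[0.4,0,-0.05],0],
    [[0.4,0,-0.06],0],
    [[0.4,0,-0.06],0],
    [[0.4,0,-0.06],0],
    [[0.4,0,-0.05],0],
    [[0.4,0,-0.06],0],
    [[0.4,0,-0.06],0],
    [[0.4,0,-0.05],0],
    [[0.4,0,-0.06],0],
    [[0.4,0,-0.05],0],
    [[0.4,0,-0.06],0],
    [[0.4,0,-0.06],0],
    [[0.4,0,-0.05],0],
    [[0.4,0,-0.06],0],
    [[0.4,0,-0.05],0],
    [[0.3,0,-0.04],0],
    [[0.2,0,-0.03],0],
  ],
)

```text
time_s: 11.98
tool_pos: [0.4729, -0.3614, 0.2157]
tool_rot: [180.0, -0.0, 17.2]
force: [-0.6, 0.8, 1.0]
grip_width: 0.0008
```

```bash
python3 - <<'E'
from go import *
from cell import optics
plan(.0385,-.0365,.0405,1)
p,d=optics.read_camera('wrist'); cv2.imwrite('pics/w7.png',p[:,:,::-1])
E
```

```text
t 11.9833 pos [ 0.4729 -0.3614  0.2157] yaw 17.16 ->  [ 0.5454 -0.3388  0.2225] dist [0.0725 0.0226 0.0068] dyaw 0.04
[np.float64(7.59), np.float64(-0.02), np.float64(-0.68)] -0.04
```

View pics/w7.png

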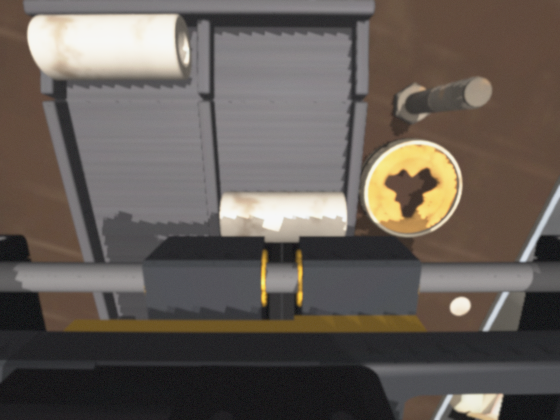

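apply_moves(
  plan=[
    [[0.3,0,-0.05],0],
    [[0.4,0,-0.06],0],
    [[0.4,0,-0.06],0],
    [[0.4,0,-0.06],0],
    [[0.4,0,-0.06],0],
    [[0.4,0,-0.06],0],
    [[0.4,0,-0.05],0],
    [[0.4,0,-0.05],0],
    [[0.4,0,-0.05],0],
    [[0.4,0,-0.05],0],
    [[0.4,0,-0.05],0],
    [[0.4,0,-0.05],0],
    [[0.4,0,-0.05],0],
    [[0.4,0,-0.04],0],
    [[0.4,0,0],0],
    [[0.4,0,0],0],
    [[0.4,0,0],0],
    [[0.4,0,0],0],
    [[0.3,0,0],0],
    [[0.2,0,0],0],
  ],
)

```text
time_s: 13.7
tool_pos: [0.5455, -0.3389, 0.223]
tool_rot: [-180.0, -0.0, 17.2]
force: [-0.3, 0.5, -0.2]
grip_width: 0.0007
```

```bash
python3 - <<'E'
from go import *
from cell import optics
plan(.0385,-.0365,.0405,1)
p,d=optics.read_camera('wrist'); cv2.imwrite('pics/w8.png',p[:,:,::-1])
E
```

```text
t 13.7 pos [ 0.5455 -0.3389  0.223 ] yaw 17.17 ->  [ 0.5454 -0.3388  0.2225] dist [-0.0001  0.0001 -0.0005] dyaw 0.03
[np.float64(-0.01), np.float64(-0.02), np.float64(0.05)] -0.03
```

View pics/w8.png

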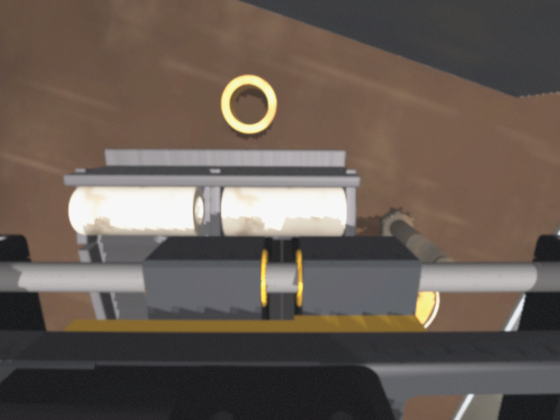

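apply_moves(
  plan=[
    [[-0.5,0,0],0],
    [[-1,0,-0.5],0],
    [[-1,0,-1.5],0],
    [[-1,0,-2],0],
    [[-1,0,-2.5],0],
    [[-1,0,-2.5],0],
    [[-1,0,-2.5],0],
    [[-1.5,0,-2],0],
    [[-1.5,0,-1],0],
    [[-1.5,0,-0.5],0],
    [[-1,0,0],0],
    [[0,0,0],0],
    [[0,0,0],0],
    [[0,0,0],0],
  ],
)

```text
time_s: 14.92
tool_pos: [0.4307, -0.374, 0.3724]
tool_rot: [-179.9, -0.0, 17.2]
force: [0.4, -0.1, -0.4]
grip_width: 0.0005
```

```bash
python3 - <<'E'
from fit import *
from cell import optics,env
p,d=optics.read_camera('top'); cv2.imwrite('pics/t9.png',p[:,:,::-1]); 
w=optics.camera_info('wrist'); pw,dw=optics.read_camera('wrist'); cv2.imwrite('pics/w9.png',pw[:,:,::-1])
ps,ds=optics.read_camera('side'); cv2.imwrite('pics/s9.png',cv2.resize(ps[150:300,110:290,::-1],None,fx=4,fy=4,interpolation=cv2.INTER_CUBIC))
c,a=(.4978,-.3153),17.2
for nm,info,im,dd in (('top',t,p,d),('side',s,ps,ds),('wrist',w,pw,dw)):
    P,U=cloud(info,dd); L=torack(P,c,a); col=im[U[:,1],U[:,0]].astype(int)
    for sg in (1,-1):
        g=(abs(L[:,0]-.066)<.014)&(L[:,1]*sg>.006)&(L[:,1]*sg<.069)&(L[:,2]>.044)&(L[:,2]<.06)
        q=L[g]
        if len(q)<20: print(nm,sg,len(q)); continue
        f=np.polyfit(q[:,1],q[:,0],1); print(nm,sg,len(q),'y',q[:,1].min().round(4),q[:,1].max().round(4),'topz',np.percentile(q[:,2],95).round(4),'x of top',q[q[:,2]>np.percentile(q[:,2],80),0].mean().round(4),'skew',np.degrees(f[0]).round(2))
print(env.get_obs()['time_s'],env.get_obs()['tool_pos'])
E
```

```text
top 1 305 y 0.0062 0.0669 topz 0.0572 x of top 0.0646 skew -0.31
top -1 311 y -0.0677 -0.0064 topz 0.0567 x of top 0.0645 skew -0.1
side 1 236 y 0.006 0.0663 topz 0.0556 x of top 0.0652 skew 2.05
side -1 286 y -0.0688 -0.0075 topz 0.0556 x of top 0.0654 skew 1.47
wrist 1 2442 y 0.006 0.0688 topz 0.0568 x of top 0.0651 skew 0.2
wrist -1 2450 y -0.0688 -0.0063 topz 0.0569 x of top 0.0646 skew -0.52
15.0667 [ 0.4310977  -0.37394706  0.37238533]
```

View pics/w9.png

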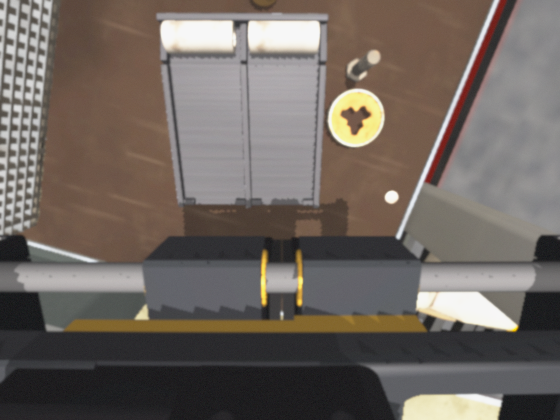

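View pics/s9.png

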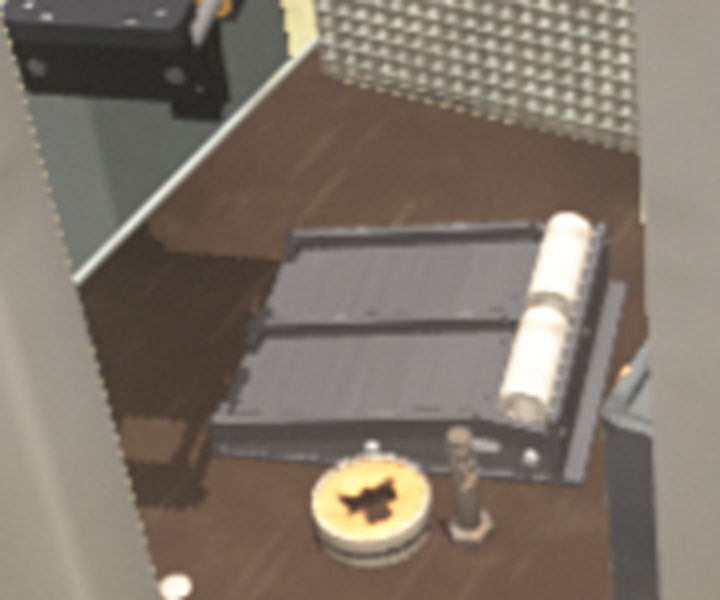

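```bash
python3 -c "
from cell import job,env
print(env.get_obs()['joint_velocities'].round(2)); print(job.sign_off())"
```

```text
[ 0.02 -0.    0.3  -0.18  0.29 -0.1   0.02]
the job is handed in; nothing more can be done
None
```

I pushed both pins, one after the other, up their gutters with the closed fingertips. Both went over the crest and now rest against the stop. I handed the job in at about 15 s of the 51 s allowed; sign-off reports no verdict.

**Last checks, after the arm had backed off clear of everything:**
- **Position:** depth readings from the top, side and wrist cameras put both pins at rack x of about 65 mm (seat is 66 mm). Their tops are 55.6 to 57.2 mm high (55.8 mm expected).
- **Squareness:** the top and wrist views gave 0.5° of skew or less. The side view gave 1.5 to 2.0°, and I trust it less because it sees the pins obliquely. The limit is about 6.9°.
- **Loose parts:** the core plug and bolt appear where they started. The bush is only partly in the last wrist view. I judged all three from the pictures and did not measure them again.
- **Forces:** the readings between moves were 1 N or less.

**Less certain:** my checking window cut off the pin ends, so the sideways position of each pin is known only to within the gutter's 3 mm of play. I corrected my first rack fit by about 2 mm and 0.4° from the wrist camera before pushing.

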